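# Seat the stop post in its spring-plunger holder

## Robot

A 7-joint arm with a two-finger parallel gripper is mounted at the origin on the work surface. World frame = base frame: x ahead of the robot, y to its left, z up, the work surface at z = 0. Lengths are in m, angles in rad, forces in N, time in s.
With the tool pointing down it reaches from about 0.4 to 0.875 m from the base axis. Payload 19.3 kg.
Tool frame: the origin (TCP) lies on the centre line of the jaws, within the pads' length; the fingertips stand 19 mm ahead of it and the grasp point (between the pads) is the TCP; z points along the fingers, x is the direction in which the jaws open and shut, and the axes are right-handed (so a half turn about z gives the same grasp; the last joint's range is limited). The gripper opens to 85 mm and grips with 20 to 120 N. Pads are 22 mm wide; open, the fingers measure 114 mm over their backs; the gripper's body (76 mm by 85 mm) begins 54 mm behind the grasp point. The pads swing forward as they close: fully open they stand 13 mm farther back than shut.
Start: joints at [-1.17, 0.521, -0.036, 1.599, 0.021, 1.021, -0.113], TCP at [0.284, 0.557, 0.211] pointing down, gripper open.
Joint ranges: [-2.91, 2.91], [-0.3, 2.13], [-1.5, 1.42], [0.17, 2.43], [-1.26, 4.41], [0.16, 1.93], [-2.52, 2.52]. Speed limits (rad/s): [1.89, 1.89, 2.39, 2.39, 3.01, 3.01, 3.01].

## Interface

Orientations are given as a rotation vector (axis times angle).
In Python, from station import ctrl gives the robot as it stands.
- The arm moves only by the tool carry_out, never from a script. Its argument "deltas" is a list of rows, each an object with "dp": the shift along the tool's x, y, z in m, a list of three; "dr": the turn, a rotation vector about the tool's x, y, z in degrees, a list of three. In form: [{"dp": [x, y, z], "dr": [wx, wy, wz]}, ...]. A call has 1 to 8 rows; each row is the pose to reach, as a shift and turn from the pose commanded when the call began, along the tool's axes at that moment; what a row does not reach only later rows make up. A row lasts 1/12 s, in which the tool goes at most 41.7 mm and 7.16 degrees, less where a joint would pass 70% of its speed; a pose out of reach is approached as far as the arm can. A call with a gripper value outside its range is refused whole. "jaw" is the closure, from -1 (fully open) to 1 (shut), set as the call begins (left out, the last holds). The fingers move at their own pace and stop on an object; the grip force is fixed at half the most. Time passes only in rows, so rows that repeat a pose let the fingers close. It gives the time, the measured TCP pose, the force and the opening at its end, in the units of the state.
- ctrl.state(): the state, without advancing time (a new reading comes with each control period).
- ctrl.camera(name): name is "scene" or "top" or "wrist"; returns (picture, depth): 480x640x3 uint8, red, green, blue; 480x640 float32, m along the optical axis (not along the pixel's ray), 0 where there is no reading.
- ctrl.get_calibration(name): a dict with "fx", "fy", "cx", "cy" (pixels), "camera_from_world" (4x4, takes a point from world to camera coordinates). Camera axes: x right, y down, z forward; pixel columns grow to the right and rows downward; lengths in m; the calibration is good to about 2 mm. A picture is of the moment at which its call begins: read the wrist's pose just before it. get_calibration takes no time and is no camera call; for the wrist camera it gives the pose at the moment of the call.
- ctrl.job_done(): hands the job in, once; it reports no verdict.
Trained networks look in the newest picture that a camera, given by its name, has taken for a name from the list of things; names that differ only in an ending like _2 or _b are one class to them, and where a whole thing is asked for, a point or a joint stands for the part that bears it (a point fixed in the world has none). Each returns a list of dicts, best first, with "confidence" (0 to 1); they miss things now and then, are a little off and sometimes report something else, mostly with a low value. They report only what shows in the picture. A call takes as long as a camera call. They do not tell look-alikes from the thing itself.
- ctrl.spot_in(camera, target): "at" ([column, row] in pixels, amid what is visible of it).
- ctrl.outline_of(camera, target): "region" (480x640 bool, what is visible of it) and "at" ([column, row] in pixels, amid what is visible of it).
- ctrl.mark_of(camera, target): "at" ([column, row] in pixels: a listed point, or the origin of a listed thing).
The state is a dict: "t": time; "joints": joint angles; "joint_velocities": joint speeds; "effort": joint torques, N m; "tool_pos": TCP position; "tool_rot": TCP orientation; "force": force on the tool from outside, world axes, zero at the start; "ft_torque": the same for the moment, N m; "grip_width": finger opening in m.
Only numpy, scipy, OpenCV 4.12 (cv2) and the standard library are available. Lean on these libraries where they do the work, as an engineer would, in place of code of your own. Each camera call takes 0.05 s, during which the arm holds its last target. There are 200 camera calls.

## Task

Take the tall square-headed stop post out of the wooden storage block and slide it, foot first, down the bore of the aluminium post holder, past the side spring plunger, until it stands fully home on the depth stop hidden in the bore. Feel for the stop and seat the post gently: never lean on the stop with more than about 3 kg. Let the post stand there, gripped by the plunger, and leave the other things where they are.

Things in the scene. Friction and masses are not known exactly. Their poses are not given: they have to be found in the camera images.
- post: tall stop post: round steel shank 20 mm thick, 80 mm long, its lowest 10 mm tapering to a flat foot 10 mm across; then a steel collar 42 mm across (80 to 85 mm above the origin) and a square dark wooden head 26 x 26 mm (85 to 121 mm up), sides along its x and y. About 0.25 kg. Origin: centre of the foot; z up along the post. Starts upright in an end hole of the block, foot 5 mm above the bench
- short_post: a bystander like the post but shorter and without a collar, with a round head 28 mm across and 28 mm high on a shank 20 mm in diameter and 55 mm long; origin at the centre of its foot. It starts in the other end hole; leave it there
- rack: wooden storage block, 70 x 250 x 45 mm (x, y, z), fixed to the bench; three upright holes 23 mm in diameter and 40 mm deep at y = -90, 0 and +90 mm of its own frame; origin: centre of the underside
- holder: aluminium post holder, fixed: block 50 x 50 mm, 70 mm high, on a foot plate 110 x 82 x 8 mm, with an upright bore 21.5 mm in diameter (2 mm chamfer at the mouth) along its z. Origin: on the bore axis at bench height. The spring plunger enters from its +x side 50 mm above the bench; its black-tipped stem sticks out 27 mm there. Seated, the post's collar stays well clear of the holder
- bore_mouth (a point): centre of the bore's mouth in the holder's top face, 70 mm above the bench; z up along the bore. Below it in the bore is the depth stop, a rigid flat steel pad 16 mm across; its height is set anew each time (top 12 to 32 mm above the bench), is not reported and must be felt
- plunger (a joint): how far the spring plunger is pushed outward, m: 0 at rest (ball nose of radius 6 mm stands 5 mm into the bore), 0.0025 to 0.0035 with the full shank beside it. Spring: 12 N at rest plus 1.5 N per mm. It resists the entering taper with up to 15 to 22 N (foot 49 to 40 mm above the bench), then drags on the shank with 6 to 12 N: the post stays wherever it is let go
- offcut: bystander: a pale wood offcut 50 x 120 x 22 mm lying on the bench; origin: centre of the underside
- spring_clamp: bystander: a black spring clamp about 160 mm long and 18 mm high lying on the bench; origin at its pivot on the bench
- glue: bystander: a glue bottle 56 mm in diameter and 130 mm high; origin: centre of the underside
Not all that is in view belongs to the job. There is more than one size of the holder; the job needs the largest.

How it is judged:
On the way, in this order (a step that is already met when the one before it is completed fails the run):
1. the tall post is lifted clear of the storage block (height (world z) of post above 0.055 m), for 0.1 s.
2. the post's foot is in the bore and the shank has pushed the plunger back (horizontal distance between post and bore_mouth below 0.004 m and height (world z) of post below 0.046 m and value of joint plunger above 0.0015 m), for 0.05 s.
At the end, for the whole second after the job is handed in: the tall post stands in the bore of the holder with its foot within 2 mm of the depth stop and within 3 mm of the bore axis, upright to 4 degrees, at rest, with the spring plunger pushed back at least 1.5 mm by its shank (distance between post and stop_c0 below 0.007 m and horizontal distance between post and bore_mouth below 0.003 m and angle between post's own z axis and vertical below 0.07 rad and value of joint plunger above 0.0015 m and linear speed of post below 0.01 m/s); the robot touches nothing.
It fails at once if the post is pressed on the depth stop with more than 30 N (contact force between post and stop_c0 above 30 N).
It fails at once if the short post is taken out of place (moved over 15 mm) (distance of short_post from where it was at the start of the episode above 0.015 m).
It fails at once if the offcut, spring clamp or glue bottle is moved over 20 mm (distance of any of offcut, spring_clamp, glue from where it was at the start of the episode above 0.02 m).
It also fails if it takes over 72 s, if anything falls off the work surface, if the arm or the gripper's body presses on something with over 40 N, if the wrist force passes 120 N, or if a joint passes its speed limit or range.

## Working session

There is one attempt and no reset: what is moved stays moved. The work goes in short steps, Python scripts to look and compute and a tool call to move; the robot and the scene stay as the last step left them, time stands still between calls to the robot, and variables do not carry over. Pictures are saved under pics/ and viewed, about 8 in all and at most 12, crops included, and the job is handed in when it is done.

Besides the shell and the picture viewer there is one more tool, called after "Call:" in YAML: its name, and indented under it one key for each argument. carry_out: Moves the arm, as the interface text tells. Its arguments: {"type":"object","properties":{"deltas":{"type":"array"},"jaw":{"type":"number"}},"required":["deltas"]}

```bash
mkdir -p pics; cat > h.py <<'E'
import numpy as np,cv2
from station import ctrl
from scipy.spatial.transform import Rotation as R
def cam(n):
    c=ctrl.get_calibration(n); p,d=ctrl.camera(n); return c,p,d
def world(c,u,v,d):
    q=np.array([(u-c['cx'])/c['fx']*d,(v-c['cy'])/c['fy']*d,d,1]); return (np.linalg.inv(c['camera_from_world'])@q)[:3]
def atz(c,u,v,z):
    M=np.linalg.inv(c['camera_from_world']); o=M[:3,3]; r=M[:3,:3]@np.array([(u-c['cx'])/c['fx'],(v-c['cy'])/c['fy'],1])
    return o+r*(z-o[2])/r[2]
def cloud(c,d):
    v,u=np.mgrid[:480,:640]; q=np.stack([(u-c['cx'])/c['fx']*d,(v-c['cy'])/c['fy']*d,d,np.ones_like(d)],-1)
    return (q@np.linalg.inv(c['camera_from_world']).T)[...,:3]
def save(n,p): cv2.imwrite(f'pics/{n}.png',p[...,::-1])
E
python3 - <<'E'
from h import *
np.set_printoptions(precision=4,suppress=True)
s=ctrl.state();print(s)
ims=[]
for n in('scene','top'):
    c,p,d=cam(n);ims.append(p);P=cloud(c,d)
    for t in('post','short_post','rack','holder','bore_mouth','plunger','glue'):
        for f in(ctrl.spot_in,ctrl.mark_of):
            try:
                for r in f(n,t)[:3]:
                    u,v=map(int,r['at']);print(n,t,f.__name__,round(r['confidence'],2),u,v,P[v,u])
            except Exception as e:print(n,t,f.__name__,e)
save('a_scene',ims[0]);save('a_top',ims[1])
E
```

```text
{'t': 0.0, 'joints': array([-1.1702,  0.522 , -0.0363,  1.6   ,  0.0212,  1.0211, -0.1128]), 'joint_velocities': array([ 0.0001, -0.0006, -0.0002,  0.    ,  0.0007,  0.0018,  0.0001]), 'effort': array([ -0.0005, -92.7106,   1.9796, -36.9935,   0.0177,   0.0081,
         0.0001]), 'tool_pos': array([0.2834, 0.5567, 0.2108]), 'tool_rot': array([ 2.6778,  1.6417, -0.0015]), 'force': array([ 0.0044,  0.0833, -0.4506]), 'ft_torque': array([-0.0221,  0.0037,  0.0113]), 'grip_width': 0.0857809126531037}
scene post call 0.96 449 170 [0.6013 0.2443 0.1083]
scene post call 0.87 444 191 [0.6065 0.2404 0.0485]
scene short_post call 0.49 367 192 [0.5443 0.0859 0.0886]
scene short_post call 0.7 365 212 [0.5586 0.0735 0.0469]
scene rack call 0.83 407 200 [0.5811 0.1636 0.0459]
scene rack call 0.91 404 204 [0.5847 0.1533 0.0438]
scene holder call 0.74 163 282 [ 0.4798 -0.3335  0.0447]
scene holder call 0.7 238 270 [ 0.5417 -0.2066  0.0574]
scene holder call 0.62 307 245 [ 0.5598 -0.066   0.0456]
scene holder call 0.96 237 270 [ 0.5408 -0.2082  0.0576]
scene holder call 0.9 163 283 [ 0.4793 -0.3344  
[... 1420 characters left out ...]
 0.68 481 294 [ 0.4622 -0.3151  0.0515]
top bore_mouth call 0.87 342 259 [ 0.5415 -0.0578  0.0052]
top bore_mouth call 0.56 484 295 [ 0.4602 -0.3209  0.0502]
top bore_mouth call 0.95 343 253 [ 0.5494 -0.0591  0.037 ]
top bore_mouth call 0.94 492 294 [ 0.462  -0.3392  0.0399]
top bore_mouth call 0.62 416 266 [ 0.5215 -0.2011  0.022 ]
top plunger call 0.61 410 248 [ 0.5537 -0.1871  0.0484]
top plunger call 0.46 411 270 [ 0.5096 -0.1833  0.0697]
top plunger call it knows: bore_mouth, glue, holder, offcut, post, rack, short_post, spring_clamp
top glue call 0.57 514 172 [ 0.6827 -0.3784  0.1019]
top glue call 0.45 170 229 [0.5906 0.2516 0.1253]
top glue call 0.89 505 179 [ 0.6766 -0.3698  0.0758]
```

View pics/a_scene.png

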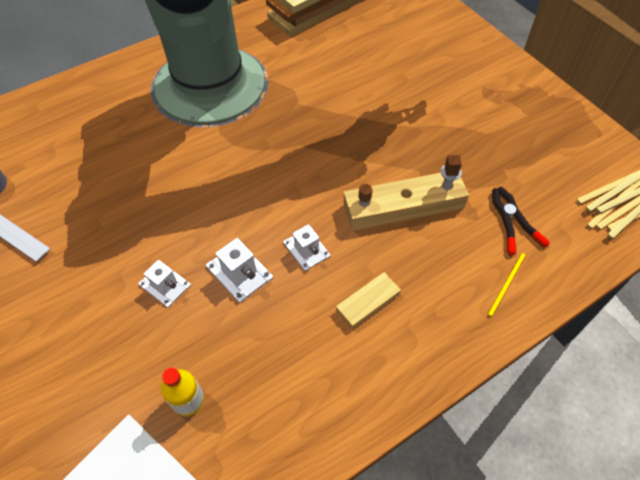

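View pics/a_top.png

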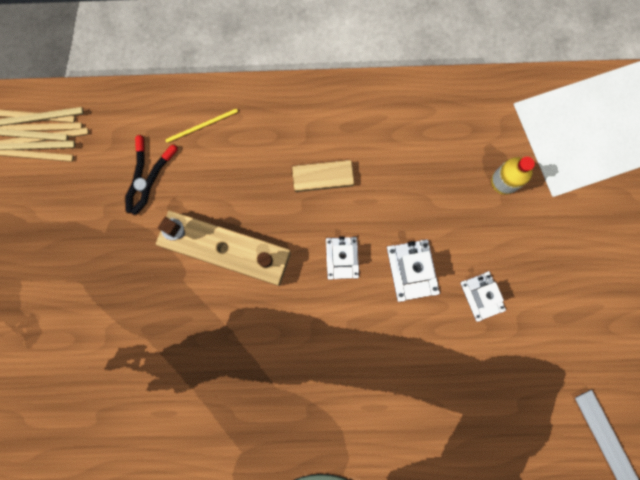

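The largest holder is the middle one, with its bore near (417,267) in the top view. The tall post is at the far-left rack end, near (172,228), with the small holders on either side of the large one. Next I work out the wrist camera offset and the move.

```bash
cat >> h.py <<'E'
np.set_printoptions(precision=4,suppress=True)
def tool(): 
    s=ctrl.state(); return np.array(s['tool_pos']),R.from_rotvec(s['tool_rot'])
def delta(target,xdir_deg=None):
    "tool-frame shift and turn to target; tool straight down with x at xdir_deg"
    p,r=tool(); dp=r.inv().apply(np.array(target)-p)
    x=r.apply([1,0,0]); yaw=np.degrees(np.arctan2(x[1],x[0]))
    out=[dp]
    if xdir_deg is not None:
        a=np.radians(xdir_deg); t=R.from_matrix(np.array([[np.cos(a),np.sin(a),0],[np.sin(a),-np.cos(a),0],[0,0,-1]]).T)
        out.append((r.inv()*t).as_rotvec(degrees=True))
    print('pos',p,'yaw',yaw,'tilt',np.degrees(np.arccos(-r.apply([0,0,1])[2])),'->dp',*out)
    return out
E
python3 - <<'E'
from h import *
c=ctrl.get_calibration('wrist');M=np.linalg.inv(c['camera_from_world']);p,r=tool()
print(c['fx'],c['fy'],r.inv().apply(M[:3,3]-p),r.inv().as_matrix()@M[:3,:3])
delta([.59,.245,.3]);
# rack yaw from top
n='top';cc,pp,d=cam(n);o=ctrl.outline_of(n,'rack')[0]['region'];P=cloud(cc,d)[o];P=P[(P[:,2]>.038)&(P[:,2]<.052)]
print(cv2.minAreaRect(P[:,:2].astype(np.float32)*1000))
E
```

```text
354.381248044353 354.381248044353 [-0.0006 -0.0814 -0.1632] [[ 1.      0.0015 -0.0004]
 [-0.0013  0.9486  0.3164]
 [ 0.0008 -0.3164  0.9486]]
pos [0.2835 0.557  0.2114] yaw 63.02377967322415 tilt 0.0004327546088459824 ->dp [-0.139   0.4147 -0.0886]
((566.91259765625, 173.97950744628906), (251.14584350585938, 70.29303741455078), 70.04840087890625)
```

Call:
carry_out:
  deltas:
    - {"dp": [-0.013,0.038,-0.009],"dr": [0,0,0]}
    - {"dp": [-0.026,0.076,-0.018],"dr": [0,0,0]}
    - {"dp": [-0.039,0.114,-0.027],"dr": [0,0,0]}
    - {"dp": [-0.052,0.152,-0.036],"dr": [0,0,0]}
    - {"dp": [-0.065,0.19,-0.045],"dr": [0,0,0]}
    - {"dp": [-0.078,0.228,-0.054],"dr": [0,0,0]}
    - {"dp": [-0.091,0.266,-0.063],"dr": [0,0,0]}
    - {"dp": [-0.104,0.304,-0.07],"dr": [0,0,0]}

```text
t: 2.17
tool_pos: [0.5085, 0.3248, 0.2824]
tool_rot: [-2.678, -1.642, -0.001]
force: [-0.2, 1.0, -0.1]
grip_width: 0.0855
```

Call:
carry_out:
  deltas:
    - {"dp": [-0.013,0.038,0],"dr": [0,0,0]}
    - {"dp": [-0.026,0.076,0],"dr": [0,0,0]}
    - {"dp": [-0.035,0.11,0],"dr": [0,0,0]}
    - {"dp": [-0.035,0.11,0],"dr": [0,0,0]}
    - {"dp": [-0.035,0.11,0],"dr": [0,0,0]}

```text
t: 2.58
tool_pos: [0.5906, 0.2433, 0.2811]
tool_rot: [2.681, 1.637, -0.001]
force: [-0.6, 1.3, -0.8]
grip_width: 0.0854
```

```bash
cat > look.py <<'E'
from h import *
import sys
print(tool()[0])
c,p,d=cam('wrist');save(sys.argv[1],p);P=cloud(c,d)
np.savez(sys.argv[1],p=p,d=d,M=c['camera_from_world'],k=[c['fx'],c['fy'],c['cx'],c['cy']])
for t in sys.argv[2:]:
    for r in ctrl.mark_of('wrist',t)[:2]:
        u,v=map(int,r['at']);print(t,'mark',round(r['confidence'],2),u,v,P[v,u])
    for r in ctrl.outline_of('wrist',t)[:2] if t!='bore_mouth' else []:
        m=r['region'];Q=P[m&(d>0)];z=np.percentile(Q[:,2],97);T=Q[abs(Q[:,2]-z)<.004]
        print(t,round(r['confidence'],2),'ztop',z,len(T),'mean',T.mean(0),cv2.minAreaRect(T[:,:2].astype(np.float32)*1000))
E
python3 look.py w1 post
```

```text
[0.5906 0.2433 0.2811]
post mark 0.95 336 185 [0.577  0.2638 0.091 ]
post 0.81 ztop 0.12766441033047682 750 mean [0.5953 0.2579 0.1264] ((595.7716064453125, 257.9880676269531), (25.941238403320312, 25.7645320892334), 56.74662399291992)
```

View pics/w1.png

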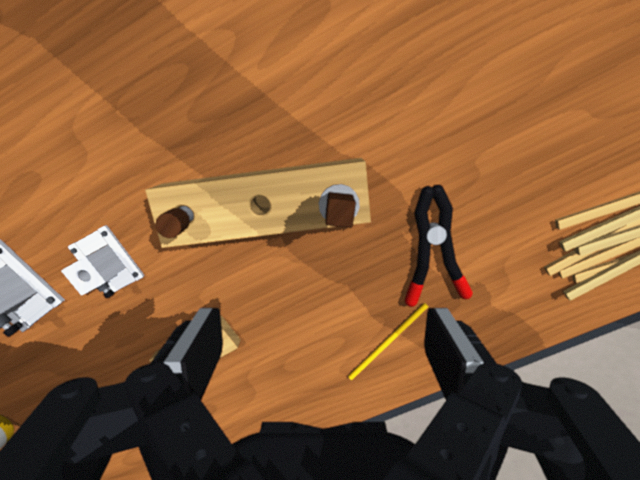

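The head is at (340,208), with the jaws straddling it lower in the image. I go nearer and take a second view.

```bash
python3 -c "
from h import *
delta([.5955,.2575,.2],57)"
```

```text
pos [0.5887 0.2464 0.2814] yaw 63.11110543049755 tilt 0.03297604113303805 ->dp [0.0129 0.0011 0.0814] [-0.0302 -0.0133  6.1111]
```

Call:
carry_out:
  deltas:
    - {"dp": [0.005,0.001,0.03],"dr": [0,0,2]}
    - {"dp": [0.01,0.001,0.06],"dr": [0,0,4]}
    - {"dp": [0.013,0.001,0.081],"dr": [0,0,6]}
    - {"dp": [0.013,0.001,0.081],"dr": [0,0,6]}
    - {"dp": [0.013,0.001,0.081],"dr": [0,0,6]}
    - {"dp": [0.013,0.001,0.081],"dr": [0,0,6]}

```text
t: 3.23
tool_pos: [0.5965, 0.2571, 0.2021]
tool_rot: [2.759, 1.502, 0.003]
force: [0.6, 0.5, 0.0]
grip_width: 0.0853
```

```bash
python3 look.py w2 post; python3 - <<'E'
from h import *
z=np.load('w2.npz');d=z['d'];k=z['k'];c=dict(fx=k[0],fy=k[1],cx=k[2],cy=k[3],camera_from_world=z['M']);P=cloud(c,d)
delta([.5955,.2575,.113],57)
q=P[(np.hypot(P[...,0]-.5955,P[...,1]-.2575)<.03)]
for a,b in((.115,.135),(.08,.097)):
    T=q[(q[:,2]>a)&(q[:,2]<b)];print(len(T),np.median(T[:,2]),cv2.minAreaRect(T[:,:2].astype(np.float32)*1000))
p=z['p'];cv2.imwrite('pics/w2c.png',cv2.resize(p[80:440,160:520],(720,720))[:600,:,::-1])
E
```

```text
[0.5965 0.2571 0.2021]
post mark 0.74 323 201 [0.5785 0.268  0.086 ]
post 0.68 ztop 0.12759773542595299 1211 mean [0.5951 0.2583 0.1265] ((595.9345703125, 258.0035095214844), (25.02973747253418, 25.60425567626953), 56.46711730957031)
pos [0.5967 0.2567 0.2021] yaw 57.05865173609976 tilt 0.13264496043602447 ->dp [-0.0002 -0.0016  0.0891] [ 0.0629 -0.1168  0.0586]
1352 0.12646586275643917 ((595.8469848632812, 258.14013671875), (25.390737533569336, 25.717315673828125), 57.16223907470703)
762 0.09054587311905835 ((592.9735107421875, 259.887451171875), (41.34463119506836, 34.29947280883789), 59.34469985961914)
```

View pics/w2.png

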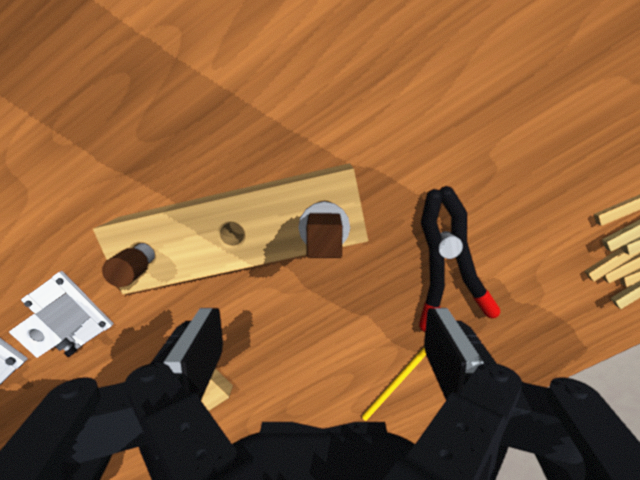

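Call:
carry_out:
  deltas:
    - {"dp": [0.0005,-0.0015,0.03],"dr": [0,0,0]}
    - {"dp": [0.0005,-0.0015,0.055],"dr": [0,0,0]}
    - {"dp": [0.0005,-0.0015,0.075],"dr": [0,0,0]}
    - {"dp": [0.0005,-0.0015,0.088],"dr": [0,0,0]}
    - {"dp": [0.0005,-0.0015,0.089],"dr": [0,0,0]}
    - {"dp": [0.0005,-0.0015,0.089],"dr": [0,0,0]}

```text
t: 3.88
tool_pos: [0.5954, 0.2577, 0.1119]
tool_rot: [2.761, 1.5, 0.0]
force: [-0.4, -0.5, 1.4]
grip_width: 0.0852
```

Call:
carry_out:
  deltas:
    - {"dp": [0,0,0],"dr": [0,0,0]}
    - {"dp": [0,0,0],"dr": [0,0,0]}
    - {"dp": [0,0,0],"dr": [0,0,0]}
    - {"dp": [0,0,0],"dr": [0,0,0]}
    - {"dp": [0,0,0],"dr": [0,0,0]}
    - {"dp": [0,0,0],"dr": [0,0,0]}
    - {"dp": [0,0,0],"dr": [0,0,0]}
    - {"dp": [0,0,0],"dr": [0,0,0]}
  jaw: 1

```text
t: 4.55
tool_pos: [0.5952, 0.2577, 0.1114]
tool_rot: [2.761, 1.5, 0.0]
force: [0.0, -0.2, 1.0]
grip_width: -0.0001
```

```bash
python3 -c "
from h import *
delta([.5955,.2575,.113],57);print(ctrl.state())"
```

```text
pos [0.5952 0.2577 0.1114] yaw 57.02030794144741 tilt 0.001595162449813858 ->dp [ 0.      0.0003 -0.0016] [0.0016 0.0001 0.0203]
{'t': 4.55, 'joints': array([-0.5444,  0.6716,  0.0686,  1.6209, -0.0567,  0.8509,  0.5419]), 'joint_velocities': array([ 0.0003,  0.0009,  0.0001,  0.0016,  0.0011,  0.0009, -0.0006]), 'effort': array([   0.0004, -101.692 ,    5.3016,  -32.6263,    0.0162,    0.0049,
          0.0001]), 'tool_pos': array([0.5952, 0.2577, 0.1114]), 'tool_rot': array([2.7606, 1.4995, 0.    ]), 'force': array([ 0.0112, -0.2302,  1.0214]), 'ft_torque': array([-0.0205,  0.002 , -0.0345]), 'grip_width': -5.589322344071305e-05}
```

The jaws shut on nothing, so I look.

```bash
python3 look.py w3 post; python3 - <<'E'
from h import *
c,p,d=cam('scene');save('s3',p[80:320,300:620].repeat(2,0).repeat(2,1));P=cloud(c,d)
for r in ctrl.outline_of('scene','post')[:1]:
    Q=P[r['region']];print(np.median(Q,0),Q[Q[:,2]>.1].mean(0) if (Q[:,2]>.1).any() else 0)
E
```

```text
[0.5952 0.2577 0.1114]
post mark 0.84 323 228 [0.5836 0.2643 0.0453]
post 0.68 ztop 0.12715289996316193 1006 mean [0.5886 0.263  0.1261] ((590.0145263671875, 261.762451171875), (25.995168685913086, 12.350340843200684), 57.10001754760742)
[ 0.5353 -0.2026  0.0245] [ 1.0686 -0.3499  0.9702]
```

View pics/w3.png

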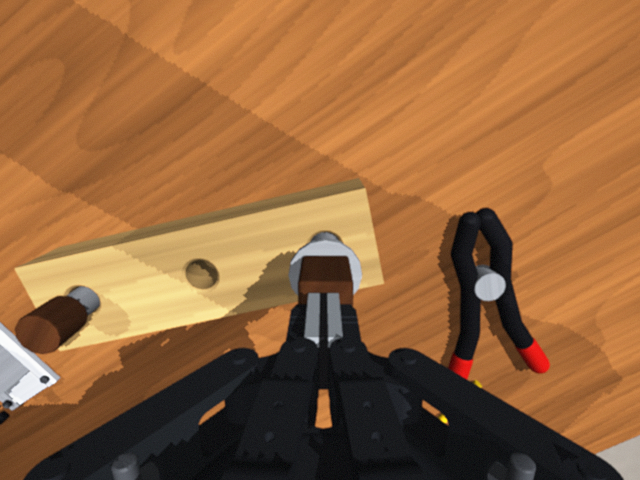

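View pics/s3.png

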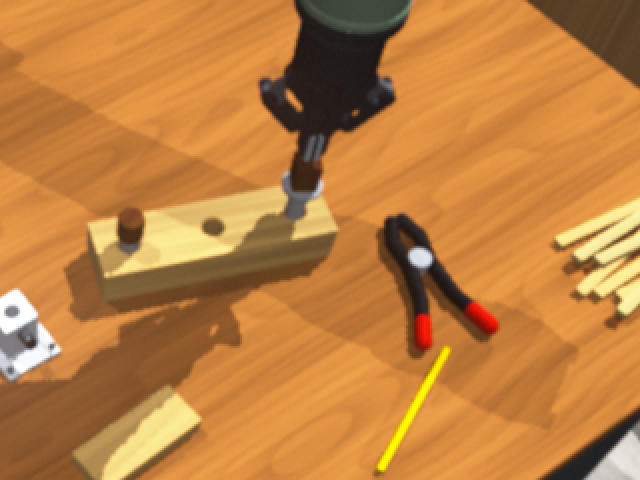

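```bash
python3 - <<'E'
from h import *
z=np.load('w3.npz');d=z['d'];k=z['k'];c=dict(fx=k[0],fy=k[1],cx=k[2],cy=k[3],camera_from_world=z['M']);P=cloud(c,d)
p,r=tool()
for v in range(255,350,6): print(v,[(round(float(d[v,u]),3),r.inv().apply(P[v,u]-p).round(4)) for u in(314,335)], z['p'][v,314])
z=np.load('w2.npz');d=z['d'];c['camera_from_world']=z['M'];P=cloud(c,d)
p=np.array([0.5965,.2571,.2021])
for u,v in((205,312),(212,330),(435,312),(190,345)):print(u,v,d[v,u],r.inv().apply(P[v,u]-p))
print(ctrl.get_calibration('wrist')['camera_from_world']-np.load('w3.npz')['M'])
E
```

```text
255 [(0.193, array([-0.0055, -0.0126,  0.017 ])), (0.195, array([ 0.0059, -0.012 ,  0.0187]))] [133 134 139]
261 [(0.185, array([-0.0053, -0.0123,  0.0091])), (0.186, array([ 0.0057, -0.012 ,  0.0099]))] [53 31 17]
267 [(0.177, array([-0.0051, -0.0126,  0.0002])), (0.179, array([ 0.0054, -0.0118,  0.0021]))] [55 29 17]
273 [(0.172, array([-0.005 , -0.0119, -0.0056])), (0.17, array([ 0.0051, -0.0124, -0.0067]))] [59 35 24]
279 [(0.165, array([-0.0048, -0.0119, -0.0124])), (0.165, array([ 0.005 , -0.0121, -0.0128]))] [59 34 20]
285 [(0.164, array([-0.0048, -0.0098, -0.0145])), (0.162, array([ 0.0049, -0.0104, -0.0158]))] [95 55 33]
291 [(0.164, array([-0.0048, -0.007 , -0.015 ])), (0.164, array([ 0.0049, -0.007 , -0.015 ]))] [84 47 29]
297 [(0.15, array([-0.0044, -0.0112, -0.0291])), (0.149, array([ 0.0045, -0.0113, -0.0292]))] [126 132 138]
303 [(0.145, array([-0.0043, -0.011 , -0.0338])), (0.145, array([ 0.0043, -0.0111, -0.034 ]))] [126 129 135]
309 [(0.14, array([-0.0041, -0.0113, -0.0392])), (0.14, array([ 0.0041, -0.0114, -0.0395]))] [126 131 137]
315 [(0.136, array([-0.004 , -0.
[... 166 characters left out ...]
4]))] [127 132 138]
327 [(0.127, array([-0.0038, -0.0114, -0.0523])), (0.129, array([ 0.0038, -0.0106, -0.0511]))] [121 128 135]
333 [(0.123, array([-0.0037, -0.0118, -0.0568])), (0.125, array([ 0.0036, -0.0109, -0.0554]))] [122 128 135]
339 [(0.123, array([-0.0037, -0.01  , -0.0576])), (0.123, array([ 0.0036, -0.0099, -0.0574]))] [201 207 216]
345 [(0.116, array([-0.0035, -0.0118, -0.0637])), (0.115, array([ 0.0033, -0.0126, -0.0648]))] [20 21 24]
205 312 0.1378712 [-0.0466 -0.0111 -0.0412]
212 330 0.1347806 [-0.0429 -0.0062 -0.0461]
435 312 0.0 [-0.001  -0.0816 -0.1631]
190 345 0.11738539 [-0.0448 -0.0112 -0.0628]
[[ 0. -0. -0.  0.]
 [ 0. -0. -0.  0.]
 [-0. -0. -0. -0.]
 [ 0.  0.  0.  0.]]
```

The wrist depth puts the real fingertips about 26 mm behind the reported TCP, not 19 mm ahead. They therefore closed about 11 mm above the head, and the post at (325,275) has not moved. I'll correct this by going 43 mm lower.

Call:
carry_out:
  deltas:
    - {"dp": [0,0,-0.01],"dr": [0,0,0]}
    - {"dp": [0,0,-0.01],"dr": [0,0,0]}
    - {"dp": [0,0,-0.01],"dr": [0,0,0]}
    - {"dp": [0,0,-0.01],"dr": [0,0,0]}
    - {"dp": [0,0,-0.01],"dr": [0,0,0]}
    - {"dp": [0,0,-0.01],"dr": [0,0,0]}
    - {"dp": [0,0,-0.01],"dr": [0,0,0]}
    - {"dp": [0,0,-0.01],"dr": [0,0,0]}
  jaw: -1

```text
t: 5.47
tool_pos: [0.5952, 0.2577, 0.1213]
tool_rot: [-2.761, -1.5, 0.0]
force: [0.0, -0.1, 0.2]
grip_width: 0.0856
```

Call:
carry_out:
  deltas:
    - {"dp": [0.0005,0,0.015],"dr": [0,0,0]}
    - {"dp": [0.0005,0,0.03],"dr": [0,0,0]}
    - {"dp": [0.0005,0,0.042],"dr": [0,0,0]}
    - {"dp": [0.0005,0,0.05],"dr": [0,0,0]}
    - {"dp": [0.0005,0,0.053],"dr": [0,0,0]}
    - {"dp": [0.0005,0,0.053],"dr": [0,0,0]}
    - {"dp": [0.0005,0,0.053],"dr": [0,0,0]}

```text
t: 6.05
tool_pos: [0.5957, 0.2582, 0.0688]
tool_rot: [2.761, 1.5, 0.001]
force: [0.2, 0.6, -0.2]
grip_width: 0.0852
```

Call:
carry_out:
  deltas:
    - {"dp": [0,0,0],"dr": [0,0,0]}
    - {"dp": [0,0,0],"dr": [0,0,0]}
    - {"dp": [0,0,0],"dr": [0,0,0]}
    - {"dp": [0,0,0],"dr": [0,0,0]}
    - {"dp": [0,0,0],"dr": [0,0,0]}
    - {"dp": [0,0,0],"dr": [0,0,0]}
    - {"dp": [0,0,0],"dr": [0,0,0]}
    - {"dp": [0,0,0],"dr": [0,0,0]}
  jaw: 1

```text
t: 6.72
tool_pos: [0.5965, 0.2585, 0.07]
tool_rot: [2.761, 1.499, 0.004]
force: [-1.9, -1.3, 18.1]
grip_width: 0.0254
```

Gripped at 25.4 mm. Lifting now.

Call:
carry_out:
  deltas:
    - {"dp": [0,0,-0.003],"dr": [0,0,0]}
    - {"dp": [0,0,-0.01],"dr": [0,0,0]}
    - {"dp": [0,0,-0.025],"dr": [0,0,0]}
    - {"dp": [0,0,-0.045],"dr": [0,0,0]}
    - {"dp": [0,0,-0.07],"dr": [0,0,0]}
    - {"dp": [0,0,-0.095],"dr": [0,0,0]}
    - {"dp": [0,0,-0.115],"dr": [0,0,0]}
    - {"dp": [0,0,-0.12],"dr": [0,0,0]}

```text
t: 7.38
tool_pos: [0.5966, 0.2585, 0.1921]
tool_rot: [2.761, 1.499, 0.007]
force: [-0.6, -0.7, -1.2]
grip_width: 0.0254
```

```bash
python3 look.py w4 bore_mouth holder; python3 - <<'E'
from h import *
s=ctrl.state();print(s['force'],s['grip_width'],s['ft_torque'],s['joints'])
c,p,d=cam('top');save('t4',p[180:340,140:460].repeat(2,0).repeat(2,1));P=cloud(c,d)
# holder top face, top cam
for cc,dd,n in((c,d,'top'),):
    m=(abs(P[...,2]-.07)<.006)&(np.hypot(P[...,0]-.515,P[...,1]+.187)<.06)
    print(n,m.sum(),P[m].mean(0),cv2.minAreaRect(P[m][:,:2].astype(np.float32)*1000))
delta([.513,-.187,.20],57)
E
```

```text
[0.5966 0.2585 0.1921]
bore_mouth mark 0.58 23 341 [ 0.5401 -0.0655  0.048 ]
bore_mouth mark 0.38 443 244 [0.6932 0.3406 0.0165]
holder mark 0.9 65 316 [ 0.5443 -0.0405  0.0169]
holder 0.78 ztop 0.013344695542832085 99 mean [ 0.5552 -0.157   0.0112] ((559.6480712890625, -158.4928741455078), (15.573465347290039, 35.31974792480469), 40.628929138183594)
holder 0.62 ztop 0.05331407025776529 1175 mean [ 0.5427 -0.0566  0.0524] ((542.987548828125, -57.949867248535156), (37.06361770629883, 39.59831237792969), 0.7933802008628845)
[-0.2164 -0.6258 -3.3144] 0.02546963029025241 [ 0.0014  0.0005 -0.0039] [-0.5521  0.5861  0.0796  1.5603 -0.0524  0.9989  0.5381]
top 633 [ 0.515  -0.196   0.0696] ((515.200927734375, -196.30276489257812), (50.01323699951172, 50.38377380371094), 8.665634155273438)
pos [0.5948 0.2578 0.187 ] yaw 57.024344075058124 tilt 0.12192541971558199 ->dp [-0.4177  0.1735 -0.0124] [-0.0607  0.1057  0.0243]
```

The post is held and lifted. The holder block is centred near (0.515,-0.196) with yaw about 8.7°. I move beside it so the bore is visible past the post.

Call:
carry_out:
  deltas:
    - {"dp": [-0.02,0.011,-0.005],"dr": [0,0,0]}
    - {"dp": [-0.05,0.027,-0.01],"dr": [0,0,0]}
    - {"dp": [-0.085,0.046,-0.012],"dr": [0,0,0]}
    - {"dp": [-0.12,0.065,-0.012],"dr": [0,0,0]}
    - {"dp": [-0.155,0.084,-0.012],"dr": [0,0,0]}
    - {"dp": [-0.19,0.103,-0.012],"dr": [0,0,0]}
    - {"dp": [-0.225,0.122,-0.012],"dr": [0,0,0]}
    - {"dp": [-0.26,0.141,-0.012],"dr": [0,0,0]}

```text
t: 8.3
tool_pos: [0.5712, -0.0386, 0.1993]
tool_rot: [-2.76, -1.499, 0.002]
force: [1.9, -0.1, -2.1]
grip_width: 0.0252
```

Call:
carry_out:
  deltas:
    - {"dp": [-0.035,0.019,0],"dr": [0,0,0]}
    - {"dp": [-0.07,0.038,0],"dr": [0,0,0]}
    - {"dp": [-0.105,0.057,0],"dr": [0,0,0]}
    - {"dp": [-0.135,0.074,0],"dr": [0,0,0]}
    - {"dp": [-0.155,0.084,0],"dr": [0,0,0]}
    - {"dp": [-0.164,0.089,0],"dr": [0,0,0]}
    - {"dp": [-0.164,0.089,0],"dr": [0,0,0]}
    - {"dp": [-0.164,0.089,0],"dr": [0,0,0]}

```text
t: 8.97
tool_pos: [0.5573, -0.2223, 0.1994]
tool_rot: [-2.76, -1.499, 0.001]
force: [-0.2, 0.9, -1.2]
grip_width: 0.0254
```

```bash
python3 look.py w5 bore_mouth holder; python3 - <<'E'
from h import *
s=ctrl.state();print(s['force'],s['grip_width'],s['tool_pos'])
z=np.load('w5.npz');d=z['d'];k=z['k'];c=dict(fx=k[0],fy=k[1],cx=k[2],cy=k[3],camera_from_world=z['M']);P=cloud(c,d)
m=(abs(P[...,2]-.07)<.005)&(np.hypot(P[...,0]-.515,P[...,1]+.196)<.05)
print(m.sum(),np.median(P[m],0),cv2.minAreaRect(P[m][:,:2].astype(np.float32)*1000))
# dark bore pixels
g=cv2.cvtColor(z['p'],cv2.COLOR_RGB2GRAY);v,u=np.where(m);print('box',u.min(),u.max(),v.min(),v.max())
E
```

```text
[ 0.5573 -0.2223  0.1994]
bore_mouth mark 0.95 484 96 [ 0.5458 -0.0515  0.0357]
bore_mouth mark 0.91 321 161 [ 0.5168 -0.1992  0.0231]
holder mark 0.81 178 183 [ 0.4623 -0.3122  0.0543]
holder mark 0.8 320 151 [ 0.5086 -0.195   0.023 ]
holder 0.88 ztop 0.07153051864548504 3320 mean [ 0.5132 -0.197   0.0705] ((513.8920288085938, -197.49246215820312), (50.09300994873047, 50.161766052246094), 8.655710220336914)
holder 0.83 ztop 0.05334559792037837 1566 mean [ 0.4582 -0.3312  0.0524] ((458.5729064941406, -331.9940490722656), (37.67421340942383, 37.98002243041992), 19.19749641418457)
[ 0.5309 -1.6024 -2.6819] 0.02524673605498794 [ 0.558  -0.2213  0.2002]
3341 [ 0.5128 -0.1966  0.0706] ((513.8920288085938, -197.49246215820312), (50.09300994873047, 50.161766052246094), 8.655710220336914)
box 277 363 117 205
```

View pics/w5.png

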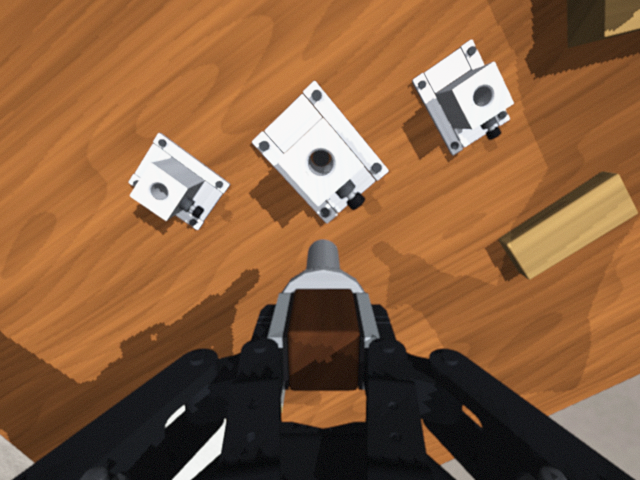

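The bore is at (321,161) and the post hangs upright, with its foot near (322,245). I now fit both.

```bash
cat > fit.py <<'E'
from h import *
import sys
z=np.load(sys.argv[1]);d=z['d'];k=z['k'];c=dict(fx=k[0],fy=k[1],cx=k[2],cy=k[3],camera_from_world=z['M']);P=cloud(c,d)
M=np.linalg.inv(z['M']);p=M[:3,3]; _,r=tool()
tcp=p-r.apply([-.0006,-.0814,-.1632]);print('tcp by cam',tcp,'now',tool()[0])
g=cv2.cvtColor(z['p'],cv2.COLOR_RGB2GRAY)
# bore
u0,v0=321,161;sub=g[v0-30:v0+30,u0-30:u0+30]
for th in(110,140,170):
    n,l,st,ce=cv2.connectedComponentsWithStats((sub<th).astype(np.uint8))
    i=l[30,30]
    if i: 
        cn=max(cv2.findContours((l==i).astype(np.uint8),0,cv2.CHAIN_APPROX_NONE)[0],key=len);e=cv2.fitEllipse(cn)
        u,v=e[0][0]+u0-30,e[0][1]+v0-30;print('bore th',th,e,(u,v),atz(c,u,v,.07),atz(c,u,v,.068))
# post in tool frame
T=(P-tcp)@r.as_matrix()
for a,b in((-.062,-.05),(-.02,-.0),):
    pass
m=(abs(T[...,0])<.04)&(abs(T[...,1])<.04)&(d>.05)
rows=np.arange(235,300,4)
for v in rows:
    mm=m[v]&(np.arange(640)>270)&(np.arange(640)<375);
    print(v,T[v,322],'shank px',[int(x) for x in np.where(mm)[0][[0,-1]]] if mm.any() else 0)
br=(z['p'][...,0].astype(int)-z['p'][...,2]>15)&m&(T[...,2]<-.03);Q=T[br]
print('head top z',np.percentile(Q[:,2],[2,30,50,90]));Q=Q[Q[:,2]<np.percentile(Q[:,2],30)+.004]
print(cv2.minAreaRect(Q[:,:2].astype(np.float32)*1000))
E
python3 fit.py w5.npz
```

```text
tcp by cam [ 0.5577 -0.2222  0.1995] now [ 0.558  -0.2213  0.2002]
bore th 110 ((29.49077606201172, 29.65638542175293), (22.23259735107422, 23.123842239379883), 124.0747299194336) (320.4907760620117, 160.65638542175293) [ 0.5125 -0.1966  0.07  ] [ 0.5127 -0.1967  0.068 ]
bore th 140 ((29.85640525817871, 29.992477416992188), (23.432832717895508, 25.306947708129883), 130.06997680664062) (320.8564052581787, 160.9924774169922) [ 0.5129 -0.1965  0.07  ] [ 0.513  -0.1966  0.068 ]
bore th 170 ((29.759979248046875, 30.20533561706543), (24.9378604888916, 26.278860092163086), 145.45068359375) (320.7599792480469, 161.20533561706543) [ 0.513  -0.1966  0.07  ] [ 0.5131 -0.1967  0.068 ]
235 [-0.0023  0.0336  0.1996] shank px [287, 361]
239 [-0.0016 -0.01    0.0533] shank px [288, 361]
243 [-0.0016 -0.0097  0.0464] shank px [312, 334]
247 [-0.0015 -0.01    0.038 ] shank px [309, 336]
251 [-0.0015 -0.0102  0.0305] shank px [308, 338]
255 [-0.0015 -0.0099  0.0249] shank px [308, 338]
259 [-0.0015 -0.0103  0.0175] shank px [307, 338]
263 [-0.0014 -0.0098  0.013 ] shank px [307, 339]
267 [-0.0013 -0.0201 -0.0171] shank px [307, 339]
271 [-0.0013 -0.0194 -0.0198] shank px [302, 344]
275 [-0.0013 -0.0177 -0.0205] shank px [296, 351]
279 [-0.0013 -0.0156 -0.0201] shank px [291, 356]
283 [-0.0013 -0.014  -0.0207] shank px [288, 359]
287 [-0.0013 -0.0121 -0.0209] shank px [285, 362]
291 [-0.0013 -0.0121 -0.0248] shank px [282, 364]
295 [-0.0013 -0.0123 -0.0288] shank px [279, 368]
299 [-0.0013 -0.0122 -0.0322] shank px [278, 369]
head top z [-0.0946 -0.0565 -0.056  -0.0389]
((0.3906517028808594, -2.0519351959228516), (31.447446823120117, 79.27008819580078), 88.15435028076172)
```

Post axis is at about (-0.001, 0) in the tool frame and vertical, and its foot is at tool z of about +0.065. The bore is at about (-0.003, -0.051). I centre over it and lower to just above the mouth.

Call:
carry_out:
  deltas:
    - {"dp": [-0.0005,-0.015,0.005],"dr": [0,0,0]}
    - {"dp": [-0.001,-0.035,0.015],"dr": [0,0,0]}
    - {"dp": [-0.002,-0.047,0.028],"dr": [0,0,0]}
    - {"dp": [-0.002,-0.0512,0.04],"dr": [0,0,0]}
    - {"dp": [-0.002,-0.0512,0.05],"dr": [0,0,0]}
    - {"dp": [-0.002,-0.0512,0.055],"dr": [0,0,0]}
    - {"dp": [-0.002,-0.0512,0.055],"dr": [0,0,0]}
    - {"dp": [-0.002,-0.0512,0.055],"dr": [0,0,0]}

```text
t: 9.83
tool_pos: [0.5141, -0.1967, 0.1455]
tool_rot: [2.76, 1.5, -0.0]
force: [0.2, -0.0, -1.6]
grip_width: 0.0254
```

```bash
python3 look.py w6 holder; python3 - <<'E'
from h import *
z=np.load('w6.npz');p,r=tool();delta([.5137,-.196,.14]);print(ctrl.state()['force'])
d=z['d'];k=z['k'];c=dict(fx=k[0],fy=k[1],cx=k[2],cy=k[3],camera_from_world=z['M']);P=cloud(c,d)
M=np.linalg.inv(z['M']);tcp=M[:3,3]-r.apply([-.0006,-.0814,-.1632]);print(tcp)
print('bore in tool',r.inv().apply(np.array([.5132,-.1968,.07])-tcp))
cv2.imwrite('pics/w6c.png',cv2.resize(z['p'][190:310,240:400],(640,480),interpolation=2)[...,::-1])
E
```

```text
[ 0.5141 -0.1967  0.1455]
holder mark 0.85 479 159 [ 0.5264 -0.074   0.0525]
holder mark 0.75 322 216 [ 0.4969 -0.1872  0.0711]
holder 0.79 ztop 0.07144211676087721 3185 mean [ 0.5081 -0.1935  0.0706] ((513.8590087890625, -197.42604064941406), (50.438323974609375, 50.430179595947266), 8.502403259277344)
holder 0.69 ztop 0.05318464449430091 2514 mean [ 0.5415 -0.0584  0.0522] ((542.2936401367188, -58.38028335571289), (37.79599380493164, 37.826629638671875), 0.966471791267395)
pos [ 0.5141 -0.1968  0.1459] yaw 57.01665399496906 tilt 0.04754615599012346 ->dp [ 0.0005 -0.0008  0.0059]
[ 0.2035  0.2677 -1.9378]
[ 0.5142 -0.1967  0.1455]
bore in tool [-0.0007 -0.0009  0.0755]
```

View pics/w6c.png

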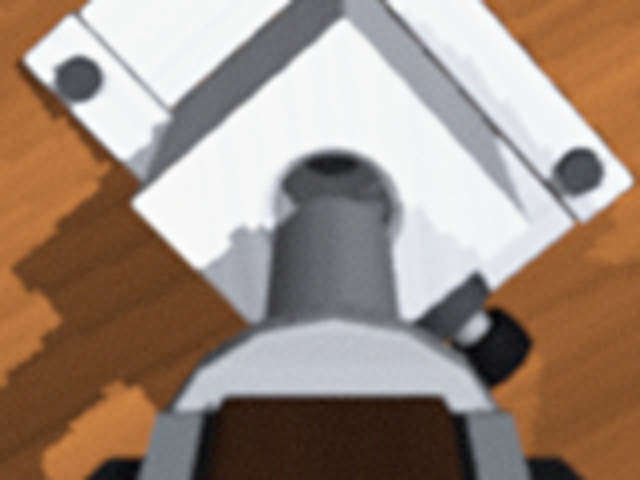

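Bore rim (about (335,200) in the crop) and the shank line up. I descend into the mouth and watch the forces.

Call:
carry_out:
  deltas:
    - {"dp": [0,-0.0005,0.004],"dr": [0,0,0]}
    - {"dp": [0,-0.0005,0.008],"dr": [0,0,0]}
    - {"dp": [0,-0.0005,0.012],"dr": [0,0,0]}
    - {"dp": [0,-0.0005,0.015],"dr": [0,0,0]}
    - {"dp": [0,-0.0005,0.018],"dr": [0,0,0]}
    - {"dp": [0,-0.0005,0.018],"dr": [0,0,0]}

```text
t: 10.48
tool_pos: [0.5129, -0.1962, 0.1267]
tool_rot: [-2.76, -1.499, 0.001]
force: [-0.3, -0.3, -2.4]
grip_width: 0.0253
```

Call:
carry_out:
  deltas:
    - {"dp": [0,0,0.002],"dr": [0,0,0]}
    - {"dp": [0,0,0.004],"dr": [0,0,0]}
    - {"dp": [0,0,0.006],"dr": [0,0,0]}
    - {"dp": [0,0,0.008],"dr": [0,0,0]}
    - {"dp": [0,0,0.008],"dr": [0,0,0]}
    - {"dp": [0,0,0.008],"dr": [0,0,0]}

```text
t: 10.98
tool_pos: [0.5132, -0.1963, 0.1193]
tool_rot: [2.761, 1.499, 0.0]
force: [0.7, -0.6, -2.8]
grip_width: 0.0254
```

Free entry. Next comes the plunger zone, stopping with the foot at about 0.040.

Call:
carry_out:
  deltas:
    - {"dp": [0,0,0.0015],"dr": [0,0,0]}
    - {"dp": [0,0,0.003],"dr": [0,0,0]}
    - {"dp": [0,0,0.0045],"dr": [0,0,0]}
    - {"dp": [0,0,0.006],"dr": [0,0,0]}
    - {"dp": [0,0,0.0075],"dr": [0,0,0]}
    - {"dp": [0,0,0.009],"dr": [0,0,0]}
    - {"dp": [0,0,0.009],"dr": [0,0,0]}

```text
t: 11.57
tool_pos: [0.5132, -0.1967, 0.1106]
tool_rot: [2.76, 1.499, 0.0]
force: [-1.2, -1.0, 4.7]
grip_width: 0.0248
```

Call:
carry_out:
  deltas:
    - {"dp": [0,0,0.001],"dr": [0,0,0]}
    - {"dp": [0,0,0.002],"dr": [0,0,0]}
    - {"dp": [0,0,0.003],"dr": [0,0,0]}
    - {"dp": [0,0,0.004],"dr": [0,0,0]}
    - {"dp": [0,0,0.005],"dr": [0,0,0]}
    - {"dp": [0,0,0.005],"dr": [0,0,0]}

```text
t: 12.07
tool_pos: [0.5132, -0.1967, 0.1058]
tool_rot: [2.76, 1.499, 0.0]
force: [-0.3, -1.8, 1.5]
grip_width: 0.0252
```

Call:
carry_out:
  deltas:
    - {"dp": [0,0,0.001],"dr": [0,0,0]}
    - {"dp": [0,0,0.002],"dr": [0,0,0]}
    - {"dp": [0,0,0.003],"dr": [0,0,0]}
    - {"dp": [0,0,0.004],"dr": [0,0,0]}
    - {"dp": [0,0,0.0045],"dr": [0,0,0]}
    - {"dp": [0,0,0.005],"dr": [0,0,0]}

```text
t: 12.57
tool_pos: [0.5132, -0.1967, 0.1009]
tool_rot: [2.76, 1.499, 0.0]
force: [-2.8, -1.0, 10.7]
grip_width: 0.0256
```

```bash
python3 - <<'E'
from h import *
for i in range(6):
    ctrl.camera('wrist');s=ctrl.state();print(s['t'],s['tool_pos'],s['force'],s['ft_torque'],s['grip_width'])
E
```

```text
12.6167 [ 0.5132 -0.1967  0.1007] [-2.0628 -1.1939  5.1315] [-0.4397  0.5961 -0.0127] 0.025329200544232645
12.6667 [ 0.5132 -0.1967  0.1007] [-1.2117 -1.7022  5.9925] [-0.4726  0.565  -0.0036] 0.0251701884220742
12.7167 [ 0.5132 -0.1967  0.1007] [-0.5041 -1.7353  6.064 ] [-0.4245  0.5686 -0.0204] 0.02550453189124393
12.7667 [ 0.5132 -0.1967  0.1007] [-1.8324 -2.2462  5.4369] [-0.4401  0.5689 -0.0045] 0.025243014462893926
12.8167 [ 0.5132 -0.1967  0.1007] [-0.9107 -2.0113  6.0241] [-0.4686  0.5627 -0.0285] 0.025616236900516676
12.8667 [ 0.5132 -0.1967  0.1007] [-1.59   -0.9339  6.8572] [-0.4515  0.5525 -0.0259] 0.025552006151980985
```

Call:
carry_out:
  deltas:
    - {"dp": [0,0,0.00025],"dr": [0,0,0]}
    - {"dp": [0,0,0.0005],"dr": [0,0,0]}
    - {"dp": [0,0,0.00075],"dr": [0,0,0]}
    - {"dp": [0,0,0.001],"dr": [0,0,0]}
    - {"dp": [0,0,0.00125],"dr": [0,0,0]}
    - {"dp": [0,0,0.0015],"dr": [0,0,0]}
    - {"dp": [0,0,0.0015],"dr": [0,0,0]}

```text
t: 13.45
tool_pos: [0.5132, -0.1967, 0.0993]
tool_rot: [2.76, 1.499, 0.0]
force: [-2.7, -0.0, 7.2]
grip_width: 0.0251
```

Call:
carry_out:
  deltas:
    - {"dp": [0,0,0.00025],"dr": [0,0,0]}
    - {"dp": [0,0,0.0005],"dr": [0,0,0]}
    - {"dp": [0,0,0.00075],"dr": [0,0,0]}
    - {"dp": [0,0,0.001],"dr": [0,0,0]}
    - {"dp": [0,0,0.00125],"dr": [0,0,0]}
    - {"dp": [0,0,0.0015],"dr": [0,0,0]}
    - {"dp": [0,0,0.0015],"dr": [0,0,0]}

```text
t: 14.03
tool_pos: [0.5132, -0.1967, 0.0978]
tool_rot: [2.76, 1.499, 0.0]
force: [-2.2, -1.5, 8.6]
grip_width: 0.0256
```

Call:
carry_out:
  deltas:
    - {"dp": [0,0,0.00025],"dr": [0,0,0]}
    - {"dp": [0,0,0.0005],"dr": [0,0,0]}
    - {"dp": [0,0,0.00075],"dr": [0,0,0]}
    - {"dp": [0,0,0.001],"dr": [0,0,0]}
    - {"dp": [0,0,0.00125],"dr": [0,0,0]}
    - {"dp": [0,0,0.0015],"dr": [0,0,0]}
    - {"dp": [0,0,0.0015],"dr": [0,0,0]}

```text
t: 14.62
tool_pos: [0.5132, -0.1967, 0.0963]
tool_rot: [2.76, 1.499, 0.0]
force: [-2.7, -1.1, 10.5]
grip_width: 0.0251
```

Call:
carry_out:
  deltas:
    - {"dp": [0,0,0.00025],"dr": [0,0,0]}
    - {"dp": [0,0,0.0005],"dr": [0,0,0]}
    - {"dp": [0,0,0.00075],"dr": [0,0,0]}
    - {"dp": [0,0,0.001],"dr": [0,0,0]}
    - {"dp": [0,0,0.00125],"dr": [0,0,0]}
    - {"dp": [0,0,0.00125],"dr": [0,0,0]}

```text
t: 15.12
tool_pos: [0.5132, -0.1967, 0.095]
tool_rot: [2.76, 1.499, 0.0]
force: [-1.9, -0.2, 8.3]
grip_width: 0.0253
```

Call:
carry_out:
  deltas:
    - {"dp": [0,0,0.00025],"dr": [0,0,0]}
    - {"dp": [0,0,0.0005],"dr": [0,0,0]}
    - {"dp": [0,0,0.00075],"dr": [0,0,0]}
    - {"dp": [0,0,0.001],"dr": [0,0,0]}
    - {"dp": [0,0,0.00125],"dr": [0,0,0]}
    - {"dp": [0,0,0.0015],"dr": [0,0,0]}
    - {"dp": [0,0,0.0015],"dr": [0,0,0]}

```text
t: 15.7
tool_pos: [0.5132, -0.1967, 0.0935]
tool_rot: [2.76, 1.499, 0.0]
force: [-2.5, -0.7, 9.4]
grip_width: 0.0253
```

Call:
carry_out:
  deltas:
    - {"dp": [0,0,0.00025],"dr": [0,0,0]}
    - {"dp": [0,0,0.0005],"dr": [0,0,0]}
    - {"dp": [0,0,0.00075],"dr": [0,0,0]}
    - {"dp": [0,0,0.001],"dr": [0,0,0]}
    - {"dp": [0,0,0.00125],"dr": [0,0,0]}
    - {"dp": [0,0,0.0015],"dr": [0,0,0]}
    - {"dp": [0,0,0.0015],"dr": [0,0,0]}

```text
t: 16.28
tool_pos: [0.5132, -0.1967, 0.0921]
tool_rot: [2.76, 1.499, 0.0]
force: [-2.8, -1.0, 9.9]
grip_width: 0.0253
```

Call:
carry_out:
  deltas:
    - {"dp": [0,0,0.00025],"dr": [0,0,0]}
    - {"dp": [0,0,0.0005],"dr": [0,0,0]}
    - {"dp": [0,0,0.00075],"dr": [0,0,0]}
    - {"dp": [0,0,0.001],"dr": [0,0,0]}
    - {"dp": [0,0,0.00125],"dr": [0,0,0]}
    - {"dp": [0,0,0.0015],"dr": [0,0,0]}
    - {"dp": [0,0,0.0015],"dr": [0,0,0]}

```text
t: 16.87
tool_pos: [0.5132, -0.1967, 0.0906]
tool_rot: [2.76, 1.499, 0.0]
force: [-4.2, 0.1, 10.4]
grip_width: 0.025
```

Call:
carry_out:
  deltas:
    - {"dp": [0,0,0.00025],"dr": [0,0,0]}
    - {"dp": [0,0,0.0005],"dr": [0,0,0]}
    - {"dp": [0,0,0.00075],"dr": [0,0,0]}
    - {"dp": [0,0,0.001],"dr": [0,0,0]}
    - {"dp": [0,0,0.00125],"dr": [0,0,0]}
    - {"dp": [0,0,0.0015],"dr": [0,0,0]}
    - {"dp": [0,0,0.0015],"dr": [0,0,0]}

```text
t: 17.45
tool_pos: [0.5131, -0.1968, 0.089]
tool_rot: [2.76, 1.499, 0.0]
force: [-2.7, -1.4, 7.5]
grip_width: 0.0254
```

Call:
carry_out:
  deltas:
    - {"dp": [0,0,0.00025],"dr": [0,0,0]}
    - {"dp": [0,0,0.0005],"dr": [0,0,0]}
    - {"dp": [0,0,0.00075],"dr": [0,0,0]}
    - {"dp": [0,0,0.001],"dr": [0,0,0]}
    - {"dp": [0,0,0.00125],"dr": [0,0,0]}
    - {"dp": [0,0,0.0015],"dr": [0,0,0]}
    - {"dp": [0,0,0.0015],"dr": [0,0,0]}

```text
t: 18.03
tool_pos: [0.5132, -0.1967, 0.0875]
tool_rot: [2.76, 1.499, 0.0]
force: [-2.3, -1.1, 8.3]
grip_width: 0.0253
```

Call:
carry_out:
  deltas:
    - {"dp": [0,0,0.00025],"dr": [0,0,0]}
    - {"dp": [0,0,0.0005],"dr": [0,0,0]}
    - {"dp": [0,0,0.00075],"dr": [0,0,0]}
    - {"dp": [0,0,0.001],"dr": [0,0,0]}
    - {"dp": [0,0,0.00125],"dr": [0,0,0]}
    - {"dp": [0,0,0.0015],"dr": [0,0,0]}
    - {"dp": [0,0,0.0015],"dr": [0,0,0]}

```text
t: 18.62
tool_pos: [0.5133, -0.1968, 0.0867]
tool_rot: [2.76, 1.499, 0.001]
force: [-6.6, 0.2, 23.6]
grip_width: 0.0256
```

Fz jumps from about 8 to 24 N and z stops advancing at 0.0867 (foot about 22 mm up), so this is the stop. I ease off the overtravel and then open.

Call:
carry_out:
  deltas:
    - {"dp": [0,0,-0.0003],"dr": [0,0,0]}
    - {"dp": [0,0,-0.0006],"dr": [0,0,0]}
    - {"dp": [0,0,-0.0006],"dr": [0,0,0]}

```text
t: 18.87
tool_pos: [0.5132, -0.1967, 0.0868]
tool_rot: [2.76, 1.499, 0.0]
force: [-3.7, -0.8, 11.7]
grip_width: 0.0253
```

Call:
carry_out:
  deltas:
    - {"dp": [0,0,0],"dr": [0,0,0]}
    - {"dp": [0,0,0],"dr": [0,0,0]}
    - {"dp": [0,0,0],"dr": [0,0,0]}
    - {"dp": [0,0,0],"dr": [0,0,0]}
    - {"dp": [0,0,0],"dr": [0,0,0]}
    - {"dp": [0,0,0],"dr": [0,0,0]}
    - {"dp": [0,0,0],"dr": [0,0,0]}
    - {"dp": [0,0,0],"dr": [0,0,0]}
  jaw: -1

```text
t: 19.53
tool_pos: [0.5132, -0.1963, 0.0862]
tool_rot: [-2.761, -1.5, 0.0]
force: [-0.7, -0.2, 0.2]
grip_width: 0.0852
```

```bash
python3 look.py w7 post; python3 - <<'E'
from h import *
z=np.load('w7.npz');p,r=tool();d=z['d'];k=z['k'];c=dict(fx=k[0],fy=k[1],cx=k[2],cy=k[3],camera_from_world=z['M']);P=cloud(c,d)
T=(P-p)@r.as_matrix()
m=(np.hypot(T[...,0],T[...,1])<.024)&(d>.05)
for a,b in((.135,.152),(.1,.113),(.06,.075)):
    q=P[m&(P[...,2]>a)&(P[...,2]<b)];print(len(q),np.median(q,0) if len(q) else 0,cv2.minAreaRect(q[:,:2].astype(np.float32)*1000) if len(q)>5 else 0)
print(ctrl.state()['force'],ctrl.state()['grip_width'])
E
```

```text
[ 0.5132 -0.1963  0.0862]
post mark 0.57 321 248 [ 0.4978 -0.1884  0.0707]
post 0.82 ztop 0.14415768973893656 4511 mean [ 0.5114 -0.1967  0.1432] ((512.5440063476562, -197.48504638671875), (26.074630737304688, 26.843690872192383), 57.03752136230469)
5044 [ 0.51   -0.196   0.1432] ((512.5498046875, -197.4376983642578), (26.080547332763672, 26.902353286743164), 56.82133483886719)
2398 [ 0.5017 -0.1886  0.1074] ((508.3413391113281, -194.72027587890625), (41.5819206237793, 32.026092529296875), 56.53037643432617)
2570 [ 0.5023 -0.187   0.0706] ((506.4233093261719, -191.22329711914062), (47.83287811279297, 30.852073669433594), 52.81411361694336)
[-1.032  -0.3734 -0.0083] 0.08560154847383224
```

Released. The head top is at 0.1432, so the foot is at about 0.022 and the post has not sprung back. Retreating straight up.

Call:
carry_out:
  deltas:
    - {"dp": [0,0,-0.005],"dr": [0,0,0]}
    - {"dp": [0,0,-0.015],"dr": [0,0,0]}
    - {"dp": [0,0,-0.035],"dr": [0,0,0]}
    - {"dp": [0,0,-0.065],"dr": [0,0,0]}
    - {"dp": [0,0,-0.095],"dr": [0,0,0]}
    - {"dp": [0,0,-0.12],"dr": [0,0,0]}
    - {"dp": [0,0,-0.13],"dr": [0,0,0]}
    - {"dp": [0,0,-0.13],"dr": [0,0,0]}

```text
t: 20.35
tool_pos: [0.5143, -0.1968, 0.2194]
tool_rot: [2.758, 1.498, 0.005]
force: [-0.3, -0.1, -0.5]
grip_width: 0.0853
```

```bash
python3 look.py w8 post; python3 - <<'E'
from h import *
c,p,d=cam('scene');save('s8',p[140:440,100:500].repeat(2,0).repeat(2,1))
E
```

```text
[ 0.5143 -0.1968  0.2194]
post mark 0.6 322 203 [ 0.4967 -0.187   0.1083]
post 0.6 ztop 0.1443474657741891 1236 mean [ 0.512  -0.1971  0.1432] ((512.5145263671875, -197.29318237304688), (25.736452102661133, 25.6035099029541), 56.44773864746094)
```

View pics/s8.png

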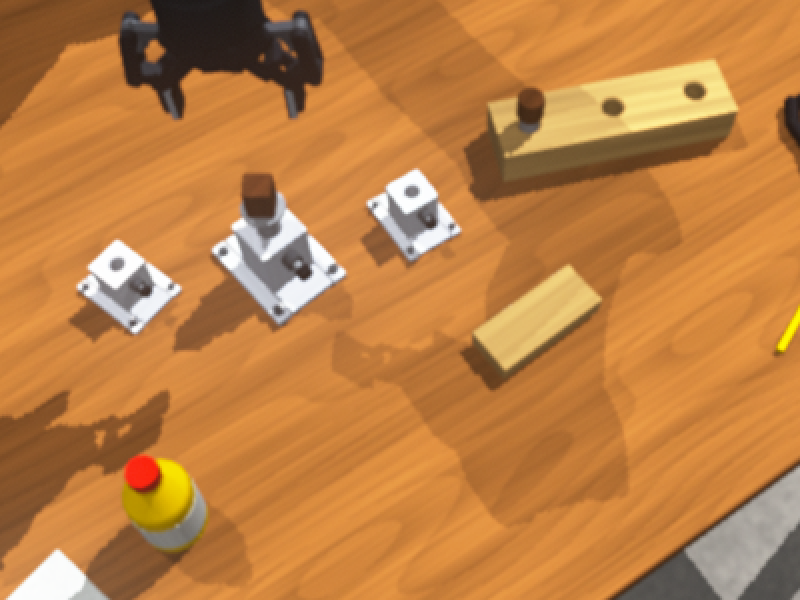

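The post stands upright in the large holder (head at (258,195) in the crop). The short post, offcut and glue are undisturbed, and the gripper is clear. Handing in.

```bash
python3 -c "
from h import *
print(ctrl.job_done())"
```

```text
the job is handed in; nothing more can be done
None
```

I moved the tall post from the storage block into the largest (middle) holder, lowered it past the plunger until I felt the stop, let go and handed the job in at about 20 s. No verdict was reported.

**First grasp missed.** The wrist depth showed the fingertips about 26 mm behind the reported TCP, where the text puts them 19 mm ahead. The jaws closed above the head without touching it. I corrected the height by about 43 mm and the second grasp held.

**Seating.**
- **Drag:** it read about 7–10 N on the way down.
- **Stop contact:** at a foot height of about 22 mm the force rose to 23.6 N at the wrist and the arm stopped advancing. After taking off the plunger drag, I estimate 15–18 N on the stop. I eased off before opening.
- **Not confirmed separately:** I took this contact as the stop and did not press a second time. A jam in the bore is unlikely but not ruled out.

**Last checks.**
- **Post:** the head top stayed at 0.143 m after release and after the retreat, so the foot is at 0.022 m. In the last picture it stands upright in the holder.
- **Bore axis:** the head centre measured (0.5125, -0.1973), about 0.7 mm from the bore fit at (0.513, -0.1966). The holder block's outline gave a centre about 1.2 mm from that fit.
- **Plunger:** I did not read its position directly.
- **Surroundings:** the gripper is clear, and the short post, offcut and glue bottle look unmoved. The spring clamp is only partly in that picture, and the arm never went near bench level by it.

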